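# Park the last cross-cut cutter and shut the keeper

## Robot

A 6-joint arm with a two-finger parallel gripper is mounted at the origin on the work surface. World frame = base frame: x ahead of the robot, y to its left, z up, the work surface at z = 0. Lengths are in m, angles in rad, forces in N, time in s.
With the tool pointing down it reaches from about 0.35 to 0.775 m from the base axis. Payload 7.3 kg.
Tool frame: the origin (TCP) lies at the very end of the fingers, on their centre line; the grasp point (between the pads) lies 19 mm behind it (robot.hold_point_z is the distance from the TCP to the grasp point, in m); z points along the fingers, y is the direction in which the jaws open and shut (so a half turn about z gives the same grasp; the last joint's range is limited). The gripper opens to 92 mm and grips with 3 to 60 N. Pads are 19 mm wide; open, the fingers measure 130 mm over their backs; the gripper's body (75 mm by 190 mm) begins 47 mm behind the grasp point.
Start: joints at [-1.346, 0.342, 1.524, -0, 1.275, -0.146], TCP at [0.19, -0.489, 0.227] pointing down, gripper open.
Joint ranges: [-2.53, 2.53], [-0.77, 2.02], [0.04, 2.7], [-1, 4.14], [0.28, 2.66], [-3.11, 3.11]. Speed limits (rad/s): [2.57, 2.57, 3.14, 3.14, 3.14, 3.14].

## Interface

Orientations are given as [roll, pitch, yaw] about the fixed x, y, z axes, in that order (R = Rz(yaw) Ry(pitch) Rx(roll)).
In Python, from cell import monitor, viewer, robot gives the robot as it stands.
- The arm moves only by the tool move_arm, never from a script. Its argument "deltas" is a list of rows, each an object of numbers: "x", "y", "z": the shift along the tool's x, y, z in m; "wx", "wy", "wz": the turn, a rotation vector about the tool's x, y, z in degrees; "hand": the opening, from 0 (shut) to 1 (fully open). In form: [{"x": .., "y": .., "z": .., "wx": .., "wy": .., "wz": .., "hand": ..}, ...]. A call has 1 to 8 rows; each row is the pose to reach, as a shift and turn from the pose commanded when the call began, along the tool's axes at that moment; what a row does not reach only later rows make up. A row lasts 1/8 s, in which the tool goes at most 62.5 mm and 10.7 degrees, less where a joint would pass 70% of its speed; a pose out of reach is approached as far as the arm can. A call with a gripper value outside its range is refused whole. The fingers move at their own pace and stop on an object; "grip_force" is the grip in N (left out, the last holds). Time passes only in rows, so rows that repeat a pose let the fingers close. It gives the time, the measured TCP pose, the force and the opening at its end, in the units of the state.
- monitor.observe(): the state, without advancing time (a new reading comes with each control period).
- viewer.read_camera(name): name is "scene" or "top" or "wrist"; returns the picture (480x640x3 uint8, red, green, blue); there is no depth.
- viewer.camera_params(name): a dict with "camera_matrix" (3x3 intrinsics, pixels), "R" (3x3) and "t" (3): a world point X has camera coordinates R X + t. Camera axes: x right, y down, z forward; pixel columns grow to the right and rows downward; lengths in m; the calibration is good to about 2 mm. The wrist camera is an equidistant fisheye: a pixel r from the principal point sees the ray r / f radians off the axis. A picture is of the moment at which its call begins: read the wrist's pose just before it. camera_params takes no time and is no camera call; for the wrist camera it gives the pose at the moment of the call.
- robot.hand_in(): hands the job in, once; it reports no verdict.
The state is a dict: "time": time; "qpos": joint angles; "qvel": joint speeds; "joint_efforts": joint torques, N m; "tool_pos": TCP position; "tool_rot": TCP orientation; "contact_force": force on the tool from outside, world axes, zero at the start; "torque": the same for the moment, N m; "opening": finger opening in m.
Only numpy, scipy, OpenCV 4.12 (cv2) and the standard library are available. Lean on these libraries where they do the work, as an engineer would, in place of code of your own. Each camera call takes 0.05 s, during which the arm holds its last target. There are 200 camera calls.

## Task

Pick up the cross-cut cutter that lies on the bench and lay it in the one free cradle of the sloping tool stand, lying along the slope with its head at the upper end like the other two and its handle resting in both V-rests, butt just short of the lip; set it down rather than dropping it. Then swing the keeper bar fully down over the three handles until it is home on its stop. Leave the two parked cutters and the other things on the bench where they are.

Things in the scene. Friction and masses are not known exactly. Their poses are not given: they have to be found in the camera images.
- cutter: the loose cross-cut cutter, bare metal: round handle 26 in diameter and 110 long (x=-55 to 55), neck 12 in diameter, blocky toothed head 36 wide, 26 thick (x=85 to 117). Origin on the handle axis at mid-handle; x along the handle to the head, z across the head's thickness. It lies flat on the bench, handle axis 13 above it, head roughly away from the robot
- cutter_head (a point): centre of the loose cutter's head, x=+100 from its origin
- parked_a: a parked cross-cut cutter, bare metal: round handle 26 in diameter and 110 long (x=-55 to 55), neck 12 in diameter, blocky toothed head 36 wide, 26 thick (x=85 to 117). Origin on the handle axis at mid-handle; x along the handle to the head, z across the head's thickness. It lies in one of the three cradles; leave it there
- parked_b: another parked cutter, the same in shape and size, in another cradle; leave it there
- deck: deck of the fixed sloping tool stand: grey board 200 long (x=-80 to 120), 312 wide, 8 thick, rising away from the robot at 0.5 rad. Origin on the board's upper face, 60 above the bench; x up the slope, y across to the left, z square to the board. Three cradles side by side; an aluminium lip across the low end, inner face at x=-67, 45 high
- cradle0 (a point): where the origin of a cutter lies when properly cradled in the right-hand cradle (seen from the robot): deck x=0, y=-80, z=40.4, axes those of the deck; butt then 12 short of the lip. The cradle is two black V-rests (45 degree faces, 10 long, 46 wide, 42 high, V bottom 22 above the board) at deck x=-35 and 40, 65 free between them
- cradle1 (a point): where the origin of a cutter lies when properly cradled in the middle cradle (seen from the robot): deck x=0, y=0, z=40.4, axes those of the deck; butt then 12 short of the lip. The cradle is two black V-rests (45 degree faces, 10 long, 46 wide, 42 high, V bottom 22 above the board) at deck x=-35 and 40, 65 free between them
- cradle2 (a point): where the origin of a cutter lies when properly cradled in the left-hand cradle (seen from the robot): deck x=0, y=80, z=40.4, axes those of the deck; butt then 12 short of the lip. The cradle is two black V-rests (45 degree faces, 10 long, 46 wide, 42 high, V bottom 22 above the board) at deck x=-35 and 40, 65 free between them
- keeper (a joint): angle of the keeper bar, rad: 0 is fully down on its stop posts over the handles, 2.7 fully open; it starts open (2.35 to 2.6, tipped back). Stiff hinge that stays where it is left, needs 2 to 5 N at the bar
- keeper_hinge (a point): middle of the keeper's hinge line, at deck x=85, y=0, z=65; hinge line along deck y; axes those of the deck. Held by posts 10 wide, 74 high, at y=-147 and 147; stop posts 59 high at deck x=0, same y
- keeper_bar (a point): middle of the keeper's cross bar: a bail of round steel bar 10 in diameter, cross bar 272 long along deck y, on two arms 85 long at deck y=-136 and +136. When shut the cross bar lies at deck x=0, z=65, its underside 6 above the cradled handles
- tape_box: bystander: red carton of tape, 60 x 60 x 26; origin under its centre
- tape_roll: bystander: roll of clear tape lying flat, 72 across, 19 high; origin under its centre
- magnifier: bystander: hand magnifier with a blue handle, about 190 long and 12 high; origin under the lens centre
- marker: bystander: red wax pencil, 12 thick, about 130 long, lying down; origin under its centre
- glove_box: bystander: black glove carton, 120 x 230 x 70; origin under its centre
- spanner: bystander: open-ended spanner, 170 long; origin under its centre
There are look-alikes about, which are no part of the job. Leave any black look-alike of the cutter alone.

How it is judged:
By the outcome, as a careful person would: the job done as asked, in the order asked, and still so for the second after the job is handed in, with the robot touching nothing.
It also fails if it takes over 51 s, if anything falls off the work surface, if the arm or the gripper's body presses on something with over 40 N, if the wrist force passes 120 N, or if a joint passes its speed limit or range.

## Working session

There is one attempt and no reset: what is moved stays moved. The work goes in short steps, Python scripts to look and compute and a tool call to move; the robot and the scene stay as the last step left them, time stands still between calls to the robot, and variables do not carry over. Pictures are saved under pics/ and viewed, about 8 in all and at most 12, crops included, and the job is handed in when it is done.

Besides the shell and the picture viewer there is one more tool, called after ">>>" as name(argument=value, ...) on one line, values as JSON. move_arm: Moves the arm, as the interface text tells. Its arguments: {"type":"object","properties":{"deltas":{"type":"array","items":{"type":"object","properties":{"x":{"type":"number"},"y":{"type":"number"},"z":{"type":"number"},"wx":{"type":"number"},"wy":{"type":"number"},"wz":{"type":"number"},"hand":{"type":"number"}}}},"grip_force":{"type":"number"}},"required":["deltas"]}

```bash
mkdir -p pics; ls
python3 - <<'E'
from cell import monitor, viewer, robot
import cv2, numpy as np
s=monitor.observe(); print({k:np.round(v,3).tolist() for k,v in s.items()}, robot.hold_point_z)
for n in ("scene","top"):
    im=viewer.read_camera(n); cv2.imwrite(f"pics/{n}0.png",im[...,::-1])
    p=viewer.camera_params(n); print(n,np.round(p["camera_matrix"],1).tolist(),np.round(p["R"],3).tolist(),np.round(p["t"],3).tolist())
E
```

```text
pics
{'time': 0.0, 'qpos': [-1.346, 0.343, 1.525, 0.0, 1.275, -0.146], 'qvel': [0.0, 0.0, 0.001, 0.001, -0.002, -0.001], 'joint_efforts': [-0.003, -43.125, -24.423, 0.071, 0.056, -0.0], 'tool_pos': [0.19, -0.489, 0.226], 'tool_rot': [-3.14, -0.0, 0.371], 'contact_force': [0.297, 0.023, 0.246], 'torque': [0.001, 0.006, -0.043], 'opening': 0.091} 0.0188
scene [[522.7, 0.0, 314.3], [0.0, 522.7, 242.1], [0.0, 0.0, 1.0]] [[0.071, 0.997, -0.004], [0.812, -0.06, -0.58], [-0.579, 0.037, -0.815]] [-0.04, -0.345, 1.789]
top [[537.9, 0.0, 327.3], [0.0, 537.9, 241.7], [0.0, 0.0, 1.0]] [[0.052, -0.999, -0.001], [-0.977, -0.051, -0.209], [0.209, 0.012, -0.978]] [0.006, 0.526, 1.269]
```

View pics/scene0.png

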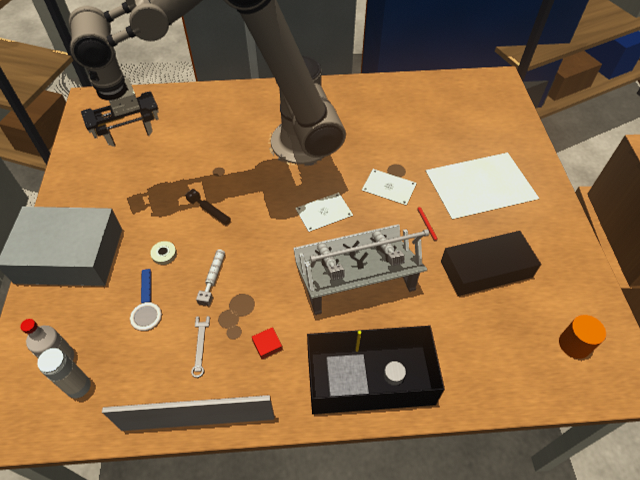

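View pics/top0.png

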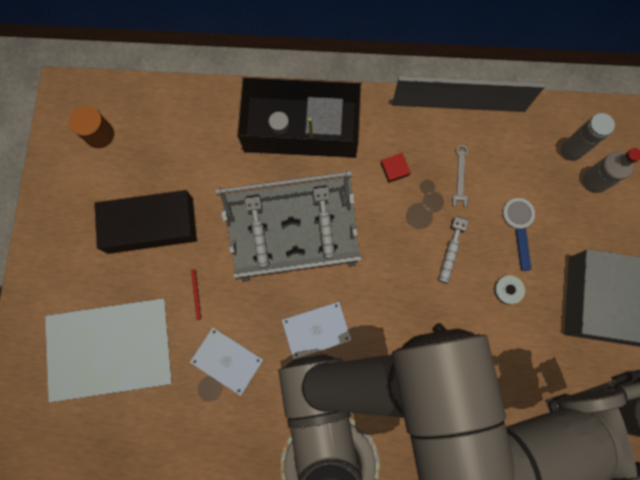

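Top view: bare-metal cutter near (453,250) with its head at about (459,225). The black look-alike is at (208,205) in the scene view, so it is not the one. Parked cutters are at (258,230) and (325,220), so the middle cradle looks free. I'll confirm with an enlarged crop.

Run:
```python
import cv2
im=cv2.imread("pics/top0.png")
a=im[165:290,205:370]; b=im[205:290,425:490]
A=cv2.resize(a,None,fx=3,fy=3,interpolation=cv2.INTER_CUBIC)
B=cv2.resize(b,None,fx=4.4,fy=4.4,interpolation=cv2.INTER_CUBIC)[:375]
B=cv2.copyMakeBorder(B,0,375-B.shape[0],0,0,cv2.BORDER_CONSTANT)
cv2.imwrite("pics/crop0.png",cv2.hconcat([A,B]))
```

```text
(no output)
```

View pics/crop0.png

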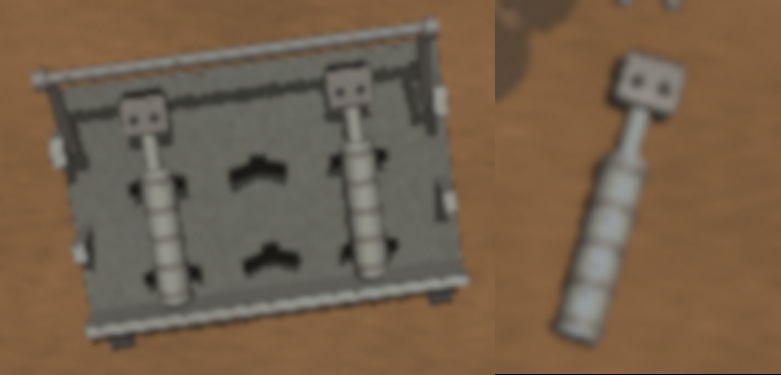

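The crop shows toothed bare-metal cutter with its head at the top, and the two rests of the middle cradle (about (258,170) and (272,258) in the crop) are empty. Next I measure the cutter and the deck.

```bash
cat > h.py <<'E'
import numpy as np, cv2
from scipy.spatial.transform import Rotation as Rn
from scipy.optimize import least_squares
def proj(p,X):
    K=p["camera_matrix"]; c=np.atleast_2d(X)@np.array(p["R"]).T+p["t"]
    if p.get("fish"):
        r=np.hypot(c[:,0],c[:,1]); s=np.arctan2(r,c[:,2])/np.maximum(r,1e-9); q=c[:,:2]*s[:,None]
    else: q=c[:,:2]/c[:,2:]
    return q*[K[0][0],K[1][1]]+[K[0][2],K[1][2]]
def ray(p,uv,z):
    K=np.array(p["camera_matrix"]); q=(np.atleast_2d(uv)-K[:2,2])/[K[0,0],K[1,1]]
    if p.get("fish"):
        a=np.hypot(*q.T)[:,None]; d=np.hstack([q*np.sinc(a/np.pi)/np.sinc(0)*1.0,np.cos(a)])
    else: d=np.hstack([q,np.ones((len(q),1))])
    R=np.array(p["R"]); C=-R.T@p["t"]; d=d@R
    return C+d*((z-C[2])/d[:,2:])
def deckR(yaw): return (Rn.from_euler('z',yaw)*Rn.from_euler('y',-0.5)).as_matrix()
def fitdeck(p,D,uv,x0=(0.55,0,0)):
    f=lambda v:(proj(p,np.array(D)@deckR(v[2]).T+[v[0],v[1],0.06])-uv).ravel()
    r=least_squares(f,x0,loss='soft_l1'); return r.x,f(r.x).reshape(-1,2)
E
cat > m1.py <<'E'
from cell import viewer
from h import *
p=viewer.camera_params("top")
im=cv2.imread("pics/top0.png")
D=np.array([[0,147,59],[0,-147,59],[85,147,74],[85,-147,74],[-68,156,45],[-68,-156,45],[100,80,53],[100,-80,53]])/1000
uv=np.array([[80,252],[449,202],[57,152],[440,100],[90,330],[466,281],[144,116],[348,88]])/3+[205,165]
v,res=fitdeck(p,D,uv); print("deck",v.round(4)); print(res.round(1).tolist())
# keeper bar ends (y=+-136) pixels -> angle
b=np.array([[40,78],[432,24]])/3+[205,165]
for th in (2.3,2.35,2.4,2.45,2.5,2.55,2.6,2.65):
    B=np.array([[85-85*np.cos(th),s*136,65+85*np.sin(th)] for s in(1,-1)])/1000
    W=B@deckR(v[2]).T+[v[0],v[1],.06]
    print(th,(proj(p,W)-b).round(1).tolist(),W.mean(0).round(3))
# cutter
roi=im[205:290,425:490]; hsv=cv2.cvtColor(roi,cv2.COLOR_BGR2HSV)
m=((hsv[...,1]<70)&(hsv[...,2]>90)).astype(np.uint8)
n,l,st,c=cv2.connectedComponentsWithStats(m); k=1+st[1:,4].argmax(); 
pts=np.argwhere(l==k)[:,::-1]+[425,205]
W=ray(p,pts,0.018)[:,:2]; print(st[k])
mu=W.mean(0); d=np.linalg.svd(W-mu,full_matrices=False)[2][0]; d*=np.sign(d[0])
t=(W-mu)@d; w=(W-mu)@[-d[1],d[0]]
print("len",np.ptp(t),"(172)"); t-=t.min()+.055
h=t<0.05; c=np.polyfit(t[h],w[h],1); print("width",np.percentile(w[h]-np.polyval(c,t[h]),[2,98]))
yaw=np.arctan2(d[1],d[0])+np.arctan(c[0])
for x in(0,.1):
    s=np.abs(t-x)<.012; print(x,W[s].mean(0).round(4))
print("yaw",yaw)
E
python3 m1.py
```

```text
deck [0.5393 0.1181 0.1906]
[[-0.5, 0.3], [0.3, 0.1], [0.0, 0.2], [0.1, 0.4], [-2.0, -0.2], [0.7, -1.5], [-0.1, -0.1], [0.5, 0.1]]
2.3 [[3.1, 4.8], [-2.3, 6.1]] [0.601 0.13  0.241]
2.35 [[3.1, 3.1], [-2.6, 4.4]] [0.605 0.131 0.24 ]
2.4 [[3.0, 1.5], [-2.9, 2.9]] [0.609 0.132 0.238]
2.45 [[2.9, -0.1], [-3.2, 1.3]] [0.613 0.132 0.237]
2.5 [[2.9, -1.6], [-3.5, -0.1]] [0.617 0.133 0.235]
2.55 [[2.9, -3.0], [-3.8, -1.4]] [0.62  0.134 0.233]
2.6 [[2.9, -4.3], [-4.1, -2.7]] [0.624 0.134 0.231]
2.65 [[3.0, -5.5], [-4.3, -3.9]] [0.628 0.135 0.229]
[ 15  12  28  66 616]
len 0.1724581672533791 (172)
width [-0.01124495  0.01155137]
0 [ 0.5006 -0.2749]
0.1 [ 0.597  -0.3014]
yaw -0.26965740946584027
```

```bash
cat >> h.py <<'E'
def delta(pos,R):
    "print move from the current pose to TCP pos, orientation matrix R"
    from cell import monitor
    s=monitor.observe(); R0=Rn.from_euler('xyz',s["tool_rot"]).as_matrix()
    d=R0.T@(np.array(pos)-s["tool_pos"]); w=np.degrees(Rn.from_matrix(R0.T@R).as_rotvec())
    print("t",round(s["time"],2),"d",d.round(4),"w",w.round(2),"rows",round(max(np.linalg.norm(d)/.0625,np.linalg.norm(w)/10.7),1))
def down(yaw): return Rn.from_euler('xyz',[np.pi,0,yaw]).as_matrix()
E
python3 -c "
from h import *
delta([.495,-.273,.17],down(-.27))"
```

```text
t 0.1 d [ 0.3624 -0.0908  0.0563] w [-8.000e-02  1.000e-02  3.671e+01] rows 6.0
```

>>> move_arm(deltas=[{"x": 0.362,"y": -0.091,"z": 0.056,"wz": 36.7},{"x": 0.362,"y": -0.091,"z": 0.056,"wz": 36.7},{"x": 0.362,"y": -0.091,"z": 0.056,"wz": 36.7},{"x": 0.362,"y": -0.091,"z": 0.056,"wz": 36.7},{"x": 0.362,"y": -0.091,"z": 0.056,"wz": 36.7},{"x": 0.362,"y": -0.091,"z": 0.056,"wz": 36.7},{"x": 0.362,"y": -0.091,"z": 0.056,"wz": 36.7},{"x": 0.362,"y": -0.091,"z": 0.056,"wz": 36.7}])

```text
schema error: expected keys x, y, z, wx, wy, wz, hand
```

Run:
```python
from cell import monitor, viewer
from h import *
s=monitor.observe(); print(s["tool_pos"],s["tool_rot"],s["qpos"])
p=viewer.camera_params("wrist"); im=viewer.read_camera("wrist"); cv2.imwrite("pics/w1.png",im[...,::-1])
np.save("pw1.npy",dict(p,fish=1),allow_pickle=True); print(p)
```

```text
[ 0.19015893 -0.48896191  0.22611505] [-3.14021124e+00 -2.12893437e-04  3.70748345e-01] [-1.34604252e+00  3.42662000e-01  1.52490651e+00  1.01021584e-05
  1.27542184e+00 -1.45997632e-01]
{'camera_matrix': array([[371.64829954,   0.        , 323.85028266],
       [  0.        , 371.64829954, 241.96674746],
       [  0.        ,   0.        ,   1.        ]]), 'R': array([[ 0.36191807, -0.93220874, -0.00147287],
       [-0.89807672, -0.34908951,  0.26757189],
       [-0.24994702, -0.09551635, -0.96353677]]), 't': array([-0.52265474, -0.03245899,  0.38959487])}
```

View pics/w1.png

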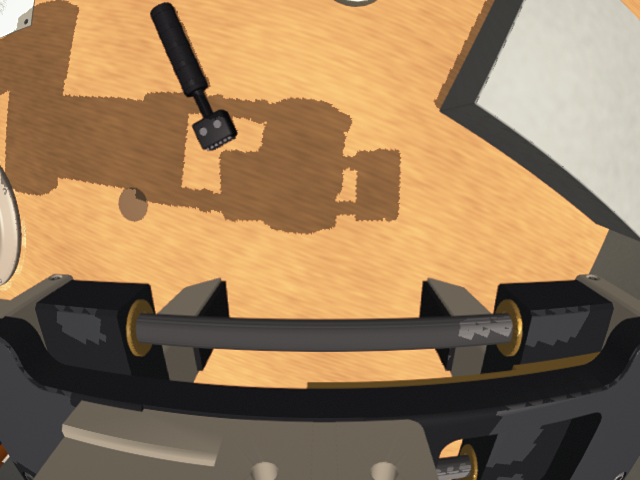

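The move was refused because every key has to be given. That wrist picture, from the start pose, shows only the black look-alike at about (190,80).

>>> move_arm(deltas=[{"x": 0.362,"y": -0.091,"z": 0.056,"wx": 0,"wy": 0,"wz": 36.7,"hand": 1},{"x": 0.362,"y": -0.091,"z": 0.056,"wx": 0,"wy": 0,"wz": 36.7,"hand": 1},{"x": 0.362,"y": -0.091,"z": 0.056,"wx": 0,"wy": 0,"wz": 36.7,"hand": 1},{"x": 0.362,"y": -0.091,"z": 0.056,"wx": 0,"wy": 0,"wz": 36.7,"hand": 1},{"x": 0.362,"y": -0.091,"z": 0.056,"wx": 0,"wy": 0,"wz": 36.7,"hand": 1},{"x": 0.362,"y": -0.091,"z": 0.056,"wx": 0,"wy": 0,"wz": 36.7,"hand": 1},{"x": 0.362,"y": -0.091,"z": 0.056,"wx": 0,"wy": 0,"wz": 36.7,"hand": 1},{"x": 0.362,"y": -0.091,"z": 0.056,"wx": 0,"wy": 0,"wz": 36.7,"hand": 1}])

```text
time: 1.15
tool_pos: [0.4951, -0.2725, 0.1701]
tool_rot: [-3.141, 0.001, -0.267]
contact_force: [-0.5, -0.0, 0.6]
opening: 0.0917
```

Run:
```python
from cell import monitor, viewer
from h import *
p=dict(viewer.camera_params("wrist"),fish=1); im=viewer.read_camera("wrist"); cv2.imwrite("pics/w2.png",im[...,::-1])
np.save("pw2.npy",p,allow_pickle=True)
```

```text
(no output)
```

View pics/w2.png

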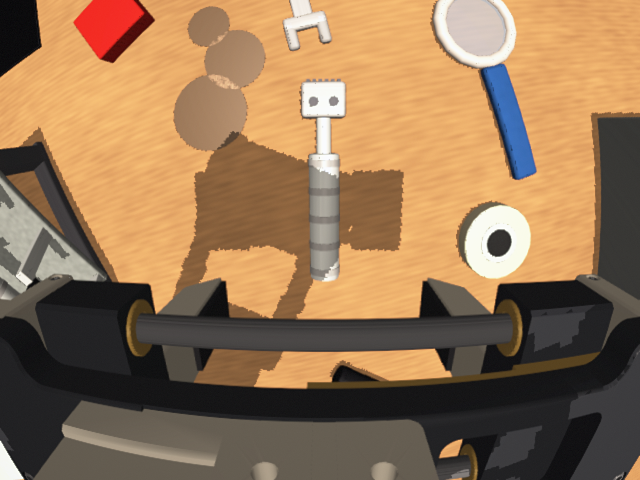

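The wrist view shows the cutter straight ahead: butt at (325,279), handle front end (324,154), head centre (324,97).

Run:
```python
from h import *
p=np.load("pw2.npy",allow_pickle=True).item()
A=ray(p,[[325,277],[324,155]],.018); Hd=ray(p,[[323.5,100]],.026)
print(A.round(4),np.linalg.norm(A[0]-A[1]),Hd.round(4))
d=Hd[0]-A[0]; print("yaw butt-head",np.arctan2(d[1],d[0]),"butt-headc",np.hypot(*d[:2]),"mid",A.mean(0))
mid=A.mean(0); yaw=np.arctan2(d[1],d[0]); print(yaw)
g=mid[:2]+.006*np.array([np.cos(yaw),np.sin(yaw)])
delta([*g,.06],down(yaw));delta([*g,.003],down(yaw))
```

```text
[[ 0.45   -0.2593  0.018 ]
 [ 0.5533 -0.2867  0.018 ]] 0.10686068789341485 [[ 0.5968 -0.2983  0.026 ]]
yaw butt-head -0.2592158648438211 butt-headc 0.15187913235525324 mid [ 0.50167242 -0.27303528  0.018     ]
-0.2592158648438211
t 1.2 d [ 0.0131 -0.0024  0.1104] w [ 0.02  0.05 -0.55] rows 1.8
t 1.2 d [ 0.0131 -0.0024  0.1674] w [ 0.02  0.05 -0.55] rows 2.7
```

>>> move_arm(deltas=[{"x": 0.013,"y": -0.0025,"z": 0.05,"wx": 0,"wy": 0,"wz": -0.5,"hand": 1},{"x": 0.013,"y": -0.0025,"z": 0.1,"wx": 0,"wy": 0,"wz": -0.5,"hand": 0.7},{"x": 0.013,"y": -0.0025,"z": 0.135,"wx": 0,"wy": 0,"wz": -0.5,"hand": 0.7},{"x": 0.013,"y": -0.0025,"z": 0.155,"wx": 0,"wy": 0,"wz": -0.5,"hand": 0.7},{"x": 0.013,"y": -0.0025,"z": 0.165,"wx": 0,"wy": 0,"wz": -0.5,"hand": 0.7},{"x": 0.013,"y": -0.0025,"z": 0.167,"wx": 0,"wy": 0,"wz": -0.5,"hand": 0.7},{"x": 0.013,"y": -0.0025,"z": 0.167,"wx": 0,"wy": 0,"wz": -0.5,"hand": 0.7}])

```text
time: 2.08
tool_pos: [0.5081, -0.2751, 0.0046]
tool_rot: [3.141, -0.001, -0.262]
contact_force: [0.3, -0.4, -0.3]
opening: 0.0646
```

>>> move_arm(deltas=[{"x": 0,"y": 0,"z": 0,"wx": 0,"wy": 0,"wz": 0,"hand": 0.2},{"x": 0,"y": 0,"z": 0,"wx": 0,"wy": 0,"wz": 0,"hand": 0.1},{"x": 0,"y": 0,"z": 0,"wx": 0,"wy": 0,"wz": 0,"hand": 0.1},{"x": 0,"y": 0,"z": 0,"wx": 0,"wy": 0,"wz": 0,"hand": 0.1},{"x": 0,"y": 0,"z": 0,"wx": 0,"wy": 0,"wz": 0,"hand": 0.1},{"x": 0,"y": 0,"z": 0,"wx": 0,"wy": 0,"wz": 0,"hand": 0.1}], grip_force=45)

```text
time: 2.82
tool_pos: [0.5079, -0.2745, 0.0038]
tool_rot: [3.141, -0.0, -0.261]
contact_force: [-0.7, -0.2, 0.6]
opening: 0.0253
```

>>> move_arm(deltas=[{"x": 0,"y": 0,"z": -0.03,"wx": 0,"wy": 0,"wz": 0,"hand": 0.1},{"x": 0,"y": 0,"z": -0.08,"wx": 0,"wy": 0,"wz": 0,"hand": 0.1},{"x": 0,"y": 0,"z": -0.14,"wx": 0,"wy": 0,"wz": 0,"hand": 0.1},{"x": 0,"y": 0,"z": -0.2,"wx": 0,"wy": 0,"wz": 0,"hand": 0.1},{"x": 0,"y": 0,"z": -0.25,"wx": 0,"wy": 0,"wz": 0,"hand": 0.1},{"x": 0,"y": 0,"z": -0.25,"wx": 0,"wy": 0,"wz": 0,"hand": 0.1}])

```text
time: 3.58
tool_pos: [0.5093, -0.2753, 0.2579]
tool_rot: [3.139, -0.008, -0.261]
contact_force: [0.3, 0.1, -2.8]
opening: 0.0248
```

Run:
```python
from cell import monitor, viewer
from h import *
p=dict(viewer.camera_params("wrist"),fish=1); im=viewer.read_camera("wrist"); cv2.imwrite("pics/w3.png",im[...,::-1])
np.save("pw3.npy",p,allow_pickle=True)
s=monitor.observe();print(s["tool_pos"],s["tool_rot"],s["contact_force"],s["torque"],s["opening"])
v=[.5393,.1181,.1906]; R=deckR(v[2]); O=np.array([v[0],v[1],.06])
# tool orientation: x=deck x, z=-deck z
T=R@np.diag([1,-1,-1]); print("pre"); delta(O+R@[-.01,0,.16],T); delta(O+R@[.006,0,.031],T)
```

```text
[ 0.50815235 -0.27450475  0.25474232] [ 3.14064559e+00 -2.37408593e-03 -2.60861878e-01] [ 0.38680086  0.81732483 -3.579864  ] [0.12280966 0.09303327 0.02444615] 0.025030183245299414
pre
t 3.62 d [-0.1482 -0.3501  0.0584] w [  6.55  28.03 -25.3 ] rows 6.2
t 3.62 d [-0.0802 -0.3833  0.1641] w [  6.55  28.03 -25.3 ] rows 6.8
```

View pics/w3.png

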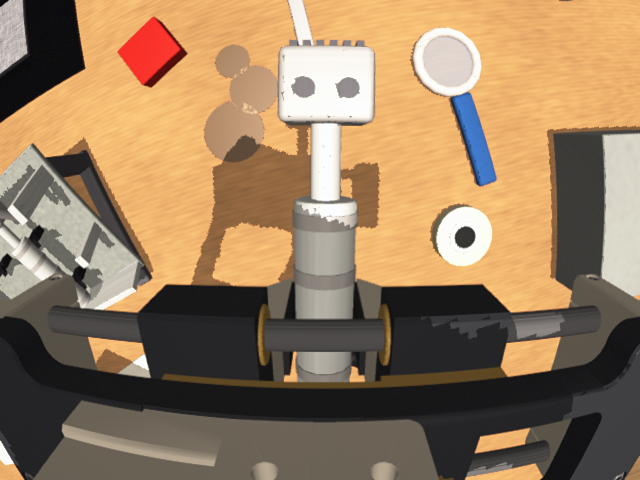

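The cutter hangs straight in the jaws, head at (325,85), handle end at (325,200). I'll work out how far along the handle it is held, and whether it sags.

Run:
```python
from cell import monitor
from h import *
p=np.load("pw3.npy",allow_pickle=True).item()
s=monitor.observe(); R0=Rn.from_euler('xyz',s["tool_rot"]).as_matrix(); P=np.array(s["tool_pos"])
# cutter pts in tool axes: x along, y, z up -> tool -z
C=np.array([[117,18,13],[117,-18,13],[85,18,13],[85,-18,13],[55,13,0],[55,-13,0]])/1000
uv=np.array([[279,47],[374,47],[279,121],[375,123],[294,205],[357,205]])
def f(v):
    Rs=Rn.from_euler('yz',[v[1],v[3]]).as_matrix()  # +pitch about tool y
    X=(C*[1,-1,-1])@Rs.T+[v[0],v[2],v[4]]
    return (proj(p,X@R0.T+P)-uv).ravel()
r=least_squares(f,[-.006,0,0,0,-.01]); print(r.x.round(4),f(r.x).round(1))
```

```text
[-0.0058 -0.2198 -0.0008  0.0068 -0.0276] [ 1.7 -0.7 -1.   0.1 -1.2  1.3  0.1  0.  -1.  -0.6  1.6 -0.2]
```

Run:
```python
from cell import monitor
from h import *
p=np.load("pw3.npy",allow_pickle=True).item()
s=monitor.observe(); R0=Rn.from_euler('xyz',s["tool_rot"]).as_matrix(); P=np.array(s["tool_pos"])
C=np.array([[117,18,13],[117,-18,13],[85,18,13],[85,-18,13],[55,13,0],[55,-13,0]])/1000
uv=np.array([[279,47],[374,47],[279,121],[375,123],[294,205],[357,205]])
for z in(-.0095,-.012,-.016):
  for n in (6,4):
    def f(v):
        Rs=Rn.from_euler('yz',[v[1],v[3]]).as_matrix()
        X=(C*[1,-1,-1])@Rs.T+Rs@[v[0],0,0]+[0,v[2],z]
        return (proj(p,X@R0.T+P)-uv)[:n].ravel()
    r=least_squares(f,[-.006,0,0,0]); print(z,n,r.x.round(4),r.cost.round(1),f(r.x).round(1))
print(np.array(p["R"])@R0, np.array(p["R"])@P+p["t"])
```

```text
-0.0095 6 [-0.0068 -0.0491 -0.0007  0.0057] 39.5 [ 0.9 -0.8 -0.3 -0.1 -0.1  5.  -1.   3.7  0.7 -4.4 -0.2 -4.1]
-0.0095 4 [-0.0057 -0.0791 -0.0003  0.0029] 8.6 [ 2.  -1.6 -1.4 -1.1  0.9  2.1 -1.5  0.4]
-0.012 6 [-0.0068 -0.0749 -0.0007  0.0059] 29.5 [ 1.  -0.9 -0.4 -0.2 -0.3  4.5 -0.9  3.2  0.5 -3.7  0.1 -3.4]
-0.012 4 [-0.0058 -0.1013 -0.0004  0.003 ] 7.5 [ 2.  -1.5 -1.4 -1.   0.7  1.9 -1.3  0.3]
-0.016 6 [-0.0067 -0.1162 -0.0007  0.0062] 17.5 [ 1.2 -1.  -0.6 -0.2 -0.5  3.6 -0.6  2.3  0.  -2.7  0.5 -2.4]
-0.016 4 [-0.0059 -0.136  -0.0004  0.0031] 5.8 [ 2.  -1.3 -1.3 -0.8  0.3  1.7 -0.9  0.1]
[[-4.53364860e-04  9.99998503e-01 -1.66973068e-03]
 [-9.64892649e-01 -8.75993008e-04 -2.62643120e-01]
 [-2.62644189e-01  1.49203770e-03  9.64891602e-01]] [0.00123179 0.0273417  0.17401378]
```

Run:
```python
from h import *
v=[.5393,.1181,.1906]; R=deckR(v[2]); O=np.array([v[0],v[1],.06]); T=R@np.diag([1,-1,-1])
delta(O+R@[-.03,0,.19],T)
```

```text
t 3.62 d [-0.1769 -0.3362  0.0416] w [  6.55  28.03 -25.3 ] rows 6.1
```

>>> move_arm(deltas=[{"x": -0.1,"y": -0.03,"z": 0.0,"wx": 1.5,"wy": 7,"wz": -6,"hand": 0.1},{"x": -0.14,"y": -0.08,"z": 0.0,"wx": 3,"wy": 14,"wz": -12.5,"hand": 0.1},{"x": -0.177,"y": -0.13,"z": 0.0,"wx": 4.5,"wy": 21,"wz": -19,"hand": 0.1},{"x": -0.177,"y": -0.18,"z": 0.0,"wx": 6.5,"wy": 28,"wz": -25.3,"hand": 0.1},{"x": -0.177,"y": -0.23,"z": 0.01,"wx": 6.5,"wy": 28,"wz": -25.3,"hand": 0.1},{"x": -0.177,"y": -0.29,"z": 0.025,"wx": 6.5,"wy": 28,"wz": -25.3,"hand": 0.1},{"x": -0.177,"y": -0.336,"z": 0.04,"wx": 6.5,"wy": 28,"wz": -25.3,"hand": 0.1},{"x": -0.177,"y": -0.336,"z": 0.04,"wx": 6.5,"wy": 28,"wz": -25.3,"hand": 0.1}])

```text
time: 4.62
tool_pos: [0.4206, 0.1006, 0.21]
tool_rot: [-3.138, -0.49, 0.198]
contact_force: [-0.8, -0.0, -3.2]
opening: 0.0248
```

>>> move_arm(deltas=[{"x": 0,"y": 0,"z": 0,"wx": 0,"wy": 0,"wz": 0,"hand": 0.1}])

```text
time: 4.75
tool_pos: [0.4222, 0.0964, 0.2118]
tool_rot: [-3.14, -0.493, 0.192]
contact_force: [-0.5, -0.7, -1.1]
opening: 0.0248
```

Run:
```python
from cell import monitor, viewer
from h import *
s=monitor.observe(); print(s["time"],s["tool_pos"],s["tool_rot"],s["contact_force"],s["torque"])
p=dict(viewer.camera_params("wrist"),fish=1); im=viewer.read_camera("wrist")[...,::-1]
sc=viewer.read_camera("scene")[...,::-1]
cv2.imwrite("pics/w4raw.png",im);cv2.imwrite("pics/s4raw.png",sc)
np.save("pw4.npy",dict(p,s=s),allow_pickle=True)
a=im[:400,100:550]; b=cv2.resize(sc[170:303,283:433],None,fx=2.3,fy=3*400/399,interpolation=cv2.INTER_CUBIC)
b=cv2.resize(sc[170:303,283:400],(351,400),interpolation=cv2.INTER_CUBIC)
cv2.imwrite("pics/c4.png",cv2.hconcat([a,b])[:, :800])
```

```text
4.75 [0.42219161 0.09641857 0.21179297] [-3.13967911 -0.49320831  0.19166288] [-0.53213462 -0.7448683  -1.1431527 ] [-0.10833718  0.49036063 -0.00539302]
```

View pics/c4.png

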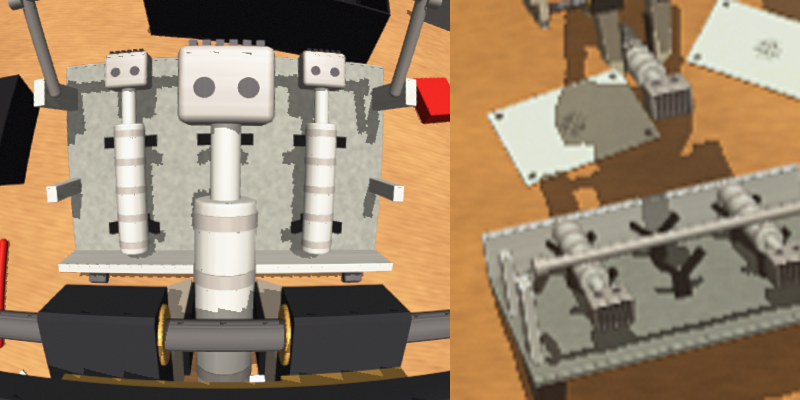

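The view shows the cutter lined up over the empty middle cradle, still straight in the jaws, with its parked neighbours on both sides. I'll refit the deck from this near view and work out the remaining move.

Run:
```python
from cell import monitor
from h import *
p=np.load("pw4.npy",allow_pickle=True).item()
D=np.array([[0,147,59],[0,-147,59],[85,147,74],[85,-147,74],[101,80,53.4],[101,-80,53.4]])/1000
uv=np.array([[51,193],[396,193],[40,93],[412,93],[127,70],[323,70]])+[100,0]
v,res=fitdeck(p,D,uv,(.54,.118,.19)); print("deck",v.round(4),res.round(1).tolist())
v2,res=fitdeck(p,D[4:],uv[4:],(.54,.118,.19)); print("heads only",v2.round(4))
s=p["s"]; R0=Rn.from_euler('xyz',s["tool_rot"]).as_matrix(); P=s["tool_pos"]
for vv in (v,[.5393,.1181,.1906]):
  R=deckR(vv[2]);O=[vv[0],vv[1],.06]; print("TCP in deck",(R.T@(P-np.array(O))).round(4), Rn.from_matrix((R@np.diag([1,-1,-1])).T@R0).as_rotvec().round(3))
# sag: scene view, predict head far-end centre pixel (x=117,y=0,z=0) for sags
from cell import viewer
q=viewer.camera_params("scene")
for sag in(0,-.05,-.1):
    Rs=Rn.from_euler('y',sag).as_matrix(); X=Rs@[.117-.006,0,0]+[0,0,-.0095]
    u=proj(q,R0@X+P)[0]; print(sag,u.round(1),"crop",(450+(u[0]-283)*3,(u[1]-170)*400/133))
```

```text
deck [0.5396 0.1201 0.1903] [[-0.2, 1.4], [3.3, 1.9], [-1.8, -0.8], [0.1, -0.3], [-2.4, -2.5], [2.8, -2.2]]
heads only [0.5373 0.1197 0.1919]
TCP in deck [-0.0323 -0.0011  0.1906] [ 0.003 -0.007 -0.001]
TCP in deck [-0.0317  0.0009  0.1903] [ 0.002 -0.007 -0.001]
0 [358.9 204. ] crop (np.float64(677.8184153943375), np.float64(102.19829889660322))
-0.05 [359.1 206. ] crop (np.float64(678.3798687934946), np.float64(108.39190822803005))
-0.1 [359.3 208. ] crop (np.float64(678.8348377204413), np.float64(114.42174989541218))
```

>>> move_arm(deltas=[{"x": 0.038,"y": 0,"z": 0.02,"wx": 0,"wy": 1.5,"wz": 0,"hand": 0.1},{"x": 0.038,"y": 0,"z": 0.07,"wx": 0,"wy": 1.5,"wz": 0,"hand": 0.1},{"x": 0.038,"y": 0,"z": 0.11,"wx": 0,"wy": 1.5,"wz": 0,"hand": 0.1},{"x": 0.038,"y": 0,"z": 0.13,"wx": 0,"wy": 1.5,"wz": 0,"hand": 0.1},{"x": 0.038,"y": 0,"z": 0.14,"wx": 0,"wy": 1.5,"wz": 0,"hand": 0.1},{"x": 0.038,"y": 0,"z": 0.145,"wx": 0,"wy": 1.5,"wz": 0,"hand": 0.1},{"x": 0.038,"y": 0,"z": 0.145,"wx": 0,"wy": 1.5,"wz": 0,"hand": 0.1},{"x": 0.038,"y": 0,"z": 0.145,"wx": 0,"wy": 1.5,"wz": 0,"hand": 0.1}])

```text
time: 5.85
tool_pos: [0.5287, 0.1132, 0.1201]
tool_rot: [-3.131, -0.502, 0.19]
contact_force: [-1.0, 0.9, -2.3]
opening: 0.0246
```

```bash
cat > st.py <<'E'
from cell import monitor
from h import *
s=monitor.observe(); R0=Rn.from_euler('xyz',s["tool_rot"]).as_matrix()
R=deckR(.1904);O=[.5394,.1191,.06]
print(round(s["time"],2),"TCP in deck",(R.T@(s["tool_pos"]-np.array(O))).round(4),"rot",np.degrees(Rn.from_matrix((R@np.diag([1,-1,-1])).T@R0).as_rotvec()).round(2),"F tool",(R0.T@s["contact_force"]).round(1),"M tool",(R0.T@s["torque"]).round(2),s["opening"])
E
python3 st.py
```

```text
5.85 TCP in deck [ 0.0186 -0.0038  0.0583] rot [0.58 0.14 0.03] F tool [-1.8 -1.   1.6] M tool [ 0.02 -0.55  0.01] 0.024566280489112677
```

>>> move_arm(deltas=[{"x": 0,"y": 0,"z": 0,"wx": 0,"wy": 0,"wz": 0,"hand": 0.1},{"x": 0,"y": 0,"z": 0,"wx": 0,"wy": 0,"wz": 0,"hand": 0.1}])

```text
time: 6.1
tool_pos: [0.5287, 0.1134, 0.1198]
tool_rot: [-3.131, -0.502, 0.19]
contact_force: [0.8, 0.3, -1.9]
opening: 0.0246
```

```bash
python3 st.py; python3 -c "
from cell import monitor
print(monitor.observe()['qpos'],monitor.observe()['qvel'])"
```

```text
6.1 TCP in deck [ 0.0185 -0.0035  0.058 ] rot [0.6  0.1  0.01] F tool [-0.1 -0.1  2.1] M tool [ 0.01 -0.52 -0.03] 0.024614661453055443
[0.0126502  0.30526932 2.07591226 0.34831518 0.28307082 1.07919843] [ 6.04628317e-04  4.69479146e-03 -1.32793549e-03 -7.29333258e-05
  1.57338418e-03 -9.28761785e-04]
```

Joint 5 is at its lower limit (0.283), so the full deck tilt can't be reached this low. I'll tip the tool back by about 6° and let the V-rests level the handle in a softer grip.

>>> move_arm(deltas=[{"x": 0,"y": 0,"z": 0,"wx": 0,"wy": -3,"wz": 0,"hand": 0.1},{"x": -0.006,"y": 0,"z": 0,"wx": 0,"wy": -6,"wz": 0,"hand": 0.1},{"x": -0.012,"y": 0,"z": 0,"wx": 0,"wy": -6,"wz": 0,"hand": 0.1},{"x": -0.012,"y": 0,"z": 0,"wx": 0,"wy": -6,"wz": 0,"hand": 0.1},{"x": -0.012,"y": 0,"z": 0,"wx": 0,"wy": -6,"wz": 0,"hand": 0.1}])

```text
time: 6.72
tool_pos: [0.5181, 0.1113, 0.1136]
tool_rot: [-3.131, -0.397, 0.191]
contact_force: [0.0, -0.9, -1.7]
opening: 0.025
```

```bash
python3 st.py; python3 -c "
from cell import monitor
print(monitor.observe()['qpos'])"
```

```text
6.72 TCP in deck [ 0.0061 -0.0036  0.0578] rot [ 0.6  -5.91  0.01] F tool [-0.8  0.9  1.5] M tool [ 0.02 -0.42  0.01] 0.025027454814914234
[0.02100185 0.31837843 2.01863539 0.1858583  0.42092922 1.24387477]
```

>>> move_arm(deltas=[{"x": 0.001,"y": -0.0035,"z": 0.006,"wx": -0.6,"wy": 1,"wz": 0,"hand": 0.1},{"x": 0.002,"y": -0.0035,"z": 0.012,"wx": -0.6,"wy": 2,"wz": 0,"hand": 0.1},{"x": 0.002,"y": -0.0035,"z": 0.017,"wx": -0.6,"wy": 2,"wz": 0,"hand": 0.1},{"x": 0.002,"y": -0.0035,"z": 0.017,"wx": -0.6,"wy": 2,"wz": 0,"hand": 0.1},{"x": 0.002,"y": -0.0035,"z": 0.017,"wx": -0.6,"wy": 2,"wz": 0,"hand": 0.1}], grip_force=25)

```text
time: 7.35
tool_pos: [0.5262, 0.1164, 0.099]
tool_rot: [3.141, -0.432, 0.191]
contact_force: [-0.1, 0.4, -3.1]
opening: 0.0255
```

```bash
python3 st.py; python3 -c "
from cell import monitor
print(monitor.observe()['qpos'])"
```

```text
7.35 TCP in deck [ 0.0069 -0.0001  0.0407] rot [-0.01 -3.91 -0.02] F tool [-1.3 -0.4  2.8] M tool [-0.01 -0.44 -0.02] 0.02547862716447027
[0.03752802 0.35241758 2.04197436 0.19993717 0.32582902 1.24182439]
```

>>> move_arm(deltas=[{"x": 0.0002,"y": 0,"z": 0.002,"wx": 0,"wy": 0,"wz": 0,"hand": 0.1},{"x": 0.0003,"y": 0,"z": 0.004,"wx": 0,"wy": 0,"wz": 0,"hand": 0.1},{"x": 0.0003,"y": 0,"z": 0.005,"wx": 0,"wy": 0,"wz": 0,"hand": 0.1},{"x": 0.0003,"y": 0,"z": 0.005,"wx": 0,"wy": 0,"wz": 0,"hand": 0.1}])

```text
time: 7.85
tool_pos: [0.5283, 0.117, 0.0943]
tool_rot: [3.141, -0.431, 0.191]
contact_force: [0.2, 1.0, -2.8]
opening: 0.0254
```

```bash
python3 st.py
```

```text
7.85 TCP in deck [0.0065 0.     0.0356] rot [-0.   -3.93 -0.02] F tool [-0.8 -0.9  2.7] M tool [-0.02 -0.45  0.02] 0.025371128934674355
```

>>> move_arm(deltas=[{"x": 0.0001,"y": 0,"z": 0.001,"wx": 0,"wy": 0,"wz": 0,"hand": 0.1},{"x": 0.0002,"y": 0,"z": 0.002,"wx": 0,"wy": 0,"wz": 0,"hand": 0.1},{"x": 0.0002,"y": 0,"z": 0.002,"wx": 0,"wy": 0,"wz": 0,"hand": 0.1}])

```text
time: 8.22
tool_pos: [0.5294, 0.1171, 0.0927]
tool_rot: [3.141, -0.432, 0.191]
contact_force: [0.4, 0.1, -0.9]
opening: 0.0254
```

```bash
python3 st.py
```

```text
8.22 TCP in deck [ 0.0067 -0.      0.0336] rot [-0.   -3.92 -0.02] F tool [ 0. -0.  1.] M tool [ 0.03 -0.47  0.04] 0.02536128737151216
```

>>> move_arm(deltas=[{"x": 0.0001,"y": 0,"z": 0.001,"wx": 0,"wy": 0,"wz": 0,"hand": 0.1},{"x": 0.0001,"y": 0,"z": 0.0015,"wx": 0,"wy": 0,"wz": 0,"hand": 0.1},{"x": 0.0001,"y": 0,"z": 0.0015,"wx": 0,"wy": 0,"wz": 0,"hand": 0.1}], grip_force=15)

```text
time: 8.6
tool_pos: [0.5299, 0.1173, 0.0914]
tool_rot: [3.141, -0.432, 0.191]
contact_force: [-3.0, -1.9, 1.0]
opening: 0.0255
```

```bash
python3 st.py
```

```text
8.6 TCP in deck [ 0.0066 -0.      0.0322] rot [-0.   -3.92 -0.02] F tool [-2.6  1.3 -2.3] M tool [-0.12 -0.59  0.06] 0.02551695574893456
```

>>> move_arm(deltas=[{"x": 0.0001,"y": 0,"z": 0.001,"wx": 0,"wy": 0,"wz": 0,"hand": 0.1},{"x": 0.0001,"y": 0,"z": 0.0015,"wx": 0,"wy": 0,"wz": 0,"hand": 0.1},{"x": 0.0001,"y": 0,"z": 0.0015,"wx": 0,"wy": 0,"wz": 0,"hand": 0.1}])

```text
time: 8.98
tool_pos: [0.5305, 0.1173, 0.0901]
tool_rot: [3.141, -0.431, 0.191]
contact_force: [-4.7, -3.9, 3.4]
opening: 0.0255
```

```bash
python3 st.py
```

```text
8.97 TCP in deck [ 0.0064 -0.0001  0.0308] rot [-0.01 -3.93 -0.02] F tool [-3.4  2.9 -5.3] M tool [-0.37 -0.74  0.09] 0.025461951040725884
```

>>> move_arm(deltas=[{"x": 0,"y": 0.001,"z": 0,"wx": 0,"wy": 0,"wz": 0,"hand": 0.1},{"x": 0,"y": 0.0015,"z": 0.0005,"wx": 0,"wy": 0,"wz": 0,"hand": 0.1},{"x": 0,"y": 0.0015,"z": 0.0005,"wx": 0,"wy": 0,"wz": 0,"hand": 0.1}])

```text
time: 9.35
tool_pos: [0.5306, 0.1167, 0.0897]
tool_rot: [-3.141, -0.431, 0.192]
contact_force: [-7.3, 4.0, 5.9]
opening: 0.0256
```

```bash
python3 st.py;  python3 - <<'E'
from cell import viewer
import cv2
im=viewer.read_camera("wrist")[...,::-1]
sc=viewer.read_camera("scene")[...,::-1]
cv2.imwrite("pics/w5raw.png",im);cv2.imwrite("pics/s5raw.png",sc)
a=im[:400,100:550]; b=cv2.resize(sc[200:325,285:395],(350,400),interpolation=cv2.INTER_CUBIC)
cv2.imwrite("pics/c5.png",cv2.hconcat([a,b]))
E
```

```text
9.35 TCP in deck [ 0.0063 -0.0007  0.0304] rot [ 0.06 -3.96 -0.06] F tool [-3.3 -5.3 -8. ] M tool [ 0.89 -0.72 -0.06] 0.025561685320183204
```

View pics/c5.png

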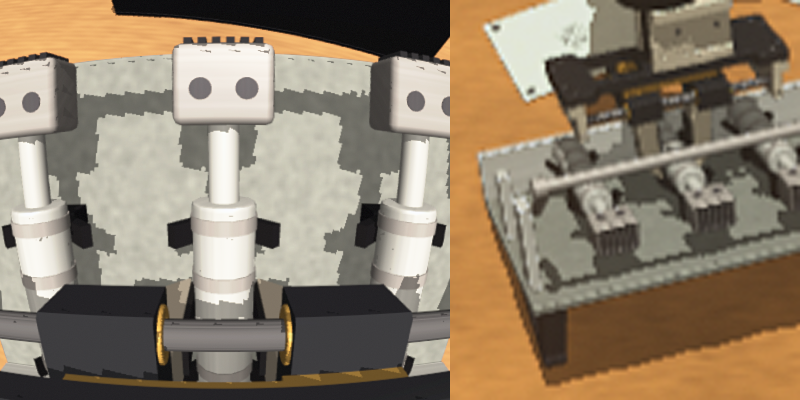

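The handle sits in the middle cradle's V. The head now looks larger (99 px wide against 95), so it has pivoted about 4° in the grip to match the slope. Releasing.

>>> move_arm(deltas=[{"x": 0,"y": -0.0006,"z": 0,"wx": 0,"wy": 0,"wz": 0,"hand": 0.1},{"x": 0,"y": -0.0006,"z": 0,"wx": 0,"wy": 0,"wz": 0,"hand": 0.3},{"x": 0,"y": -0.0006,"z": 0,"wx": 0,"wy": 0,"wz": 0,"hand": 0.4},{"x": 0,"y": -0.0006,"z": 0,"wx": 0,"wy": 0,"wz": 0,"hand": 0.48},{"x": 0,"y": -0.0006,"z": 0,"wx": 0,"wy": 0,"wz": 0,"hand": 0.48},{"x": 0,"y": -0.0006,"z": 0,"wx": 0,"wy": 0,"wz": 0,"hand": 0.48}])

```text
time: 10.2
tool_pos: [0.5312, 0.1165, 0.0896]
tool_rot: [3.141, -0.432, 0.191]
contact_force: [0.8, -0.9, -0.2]
opening: 0.0444
```

>>> move_arm(deltas=[{"x": 0,"y": 0,"z": -0.01,"wx": 0,"wy": 0,"wz": 0,"hand": 0.48},{"x": 0,"y": 0,"z": -0.03,"wx": 0,"wy": 0,"wz": 0,"hand": 0.48},{"x": 0,"y": 0,"z": -0.06,"wx": 0,"wy": 0,"wz": 0,"hand": 0.48},{"x": 0,"y": 0,"z": -0.1,"wx": 0,"wy": 0,"wz": 0,"hand": 0.48},{"x": 0,"y": 0,"z": -0.14,"wx": 0,"wy": 0,"wz": 0,"hand": 0.3},{"x": 0,"y": 0,"z": -0.18,"wx": 0,"wy": 0,"wz": 0,"hand": 0.1},{"x": 0,"y": 0,"z": -0.18,"wx": 0,"wy": 0,"wz": 0,"hand": 0},{"x": 0,"y": 0,"z": -0.18,"wx": 0,"wy": 0,"wz": 0,"hand": 0}])

```text
time: 11.2
tool_pos: [0.4568, 0.1023, 0.2528]
tool_rot: [3.141, -0.431, 0.191]
contact_force: [0.1, 0.0, -0.5]
opening: 0.0088
```

```bash
python3 st.py;  python3 - <<'E'
from cell import viewer,monitor
from h import *
p=dict(viewer.camera_params("wrist"),fish=1,s=monitor.observe())
im=viewer.read_camera("wrist")[...,::-1]
np.save("pw6.npy",p,allow_pickle=True)
cv2.imwrite("pics/w6.png",im)
E
```

```text
11.2 TCP in deck [ 0.0184 -0.0009  0.2097] rot [-0.01 -3.93 -0.01] F tool [-0.1  0.   0.5] M tool [-0.03 -0.33  0.02] 0.008790225533302123
```

View pics/w6.png

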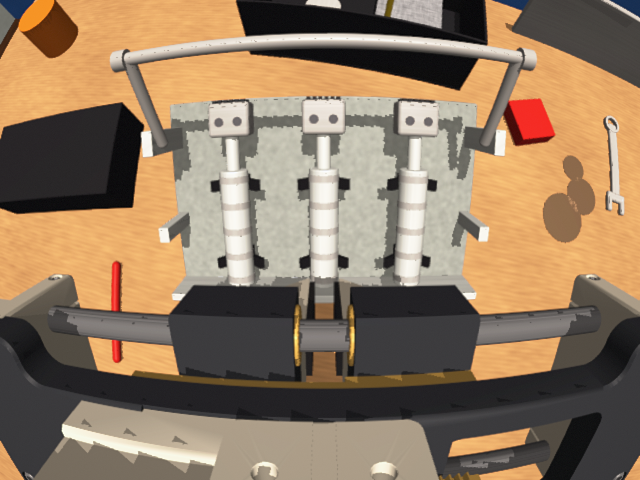

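The cutter lies level with the parked ones (heads at (230,119), (324,117), (417,118)), and the keeper bar is open with its middle at (323,43). I'll compute the cutter's position and the keeper geometry.

Run:
```python
from h import *
p=np.load("pw6.npy",allow_pickle=True).item()
R=deckR(.1904);O=np.array([.5394,.1191,.06])
def ondeck(uv,h):
    C=-np.array(p["R"]).T@p["t"]; d=ray(p,uv,0)-C; Cd=R.T@(C-O); dd=d@R
    return Cd+dd*((h-Cd[2])/dd[:,2:])
print("head corners-centre",ondeck([[230,119],[324,117],[417,118]],.0534).round(4).tolist())
print("handle front ends",ondeck([[234,172],[323,170],[412,171]],.0534).round(4).tolist())
for th in np.arange(2.35,2.62,.05):
    B=np.array([.085-.085*np.cos(th),0,.065+.085*np.sin(th)]); print(th.round(2),proj(p,R@B+O).round(1))
Y=Rn.from_euler('z',.1904).as_matrix(); L=lambda th:(Y.T@(R@np.array([.085-.085*np.cos(th),0,.065+.085*np.sin(th)])))+[0,0,.06]
for th in (2.5,2.1,1.6,1.2,.8,.4,0): print(th,"bar level frame",L(th).round(4))
delta(O*[1,1,0]+Y@[.125,0,.30],down(.1904))
```

```text
head corners-centre [[0.1006, 0.0787, 0.0534], [0.1, 0.0006, 0.0534], [0.1013, -0.0766, 0.0534]]
handle front ends [[0.0553, 0.0771, 0.0534], [0.0558, 0.0015, 0.0534], [0.0561, -0.074, 0.0534]]
2.35 [[325.1  47.8]]
2.4 [[325.1  44.2]]
2.45 [[325.1  41. ]]
2.5 [[325.   38.2]]
2.55 [[325.   35.7]]
2.6 [[325.   33.6]]
2.5 bar level frame [ 0.0788 -0.      0.2351]
2.1 bar level frame [0.0459 0.     0.2428]
1.6 bar level frame [0.0049 0.     0.2335]
1.2 bar level frame [-0.0216  0.      0.2126]
0.8 bar level frame [-0.0378  0.      0.1829]
0.4 bar level frame [-0.0411  0.      0.1493]
0 bar level frame [-0.0312  0.      0.117 ]
t 11.25 d [ 0.2103 -0.0008  0.0439] w [-0.000e+00 -2.464e+01  1.000e-02] rows 3.4
```

>>> move_arm(deltas=[{"x": 0.03,"y": 0,"z": -0.03,"wx": 0,"wy": -8,"wz": 0,"hand": 0},{"x": 0.08,"y": 0,"z": -0.02,"wx": 0,"wy": -16,"wz": 0,"hand": 0},{"x": 0.13,"y": 0,"z": 0.005,"wx": 0,"wy": -24.6,"wz": 0,"hand": 0},{"x": 0.18,"y": 0,"z": 0.03,"wx": 0,"wy": -24.6,"wz": 0,"hand": 0},{"x": 0.21,"y": 0,"z": 0.044,"wx": 0,"wy": -24.6,"wz": 0,"hand": 0},{"x": 0.21,"y": 0,"z": 0.044,"wx": 0,"wy": -24.6,"wz": 0,"hand": 0},{"x": 0.21,"y": 0,"z": 0.044,"wx": 0,"wy": -24.6,"wz": 0,"hand": 0}])

```text
time: 12.12
tool_pos: [0.6619, 0.1419, 0.2995]
tool_rot: [-3.142, 0.0, 0.191]
contact_force: [0.2, 0.8, -0.4]
opening: 0.0001
```

```bash
cat > lv.py <<'E'
from cell import monitor
from h import *
s=monitor.observe(); Y=Rn.from_euler('z',.1904).as_matrix()
print(round(s["time"],2),"level",(Y.T@(s["tool_pos"]-np.array([.5394,.1191,0]))).round(4),"rot",np.round(s["tool_rot"],3),"F",(Y.T@s["contact_force"]).round(1),np.round(s["opening"],4),s["qpos"].round(2))
E
python3 lv.py
```

```text
12.12 level [ 0.1246 -0.0008  0.2995] rot [-3.142  0.     0.191] F [ 0.4  0.8 -0.4] 0.0001 [ 0.1   0.61  0.89 -0.    1.64  1.48]
```

>>> move_arm(deltas=[{"x": 0,"y": 0,"z": 0.05,"wx": 0,"wy": 0,"wz": 0,"hand": 0},{"x": 0,"y": 0,"z": 0.087,"wx": 0,"wy": 0,"wz": 0,"hand": 0},{"x": -0.015,"y": 0,"z": 0.087,"wx": 0,"wy": 0,"wz": 0,"hand": 0},{"x": -0.03,"y": 0,"z": 0.087,"wx": 0,"wy": 0,"wz": 0,"hand": 0},{"x": -0.04,"y": 0,"z": 0.087,"wx": 0,"wy": 0,"wz": 0,"hand": 0},{"x": -0.05,"y": 0,"z": 0.087,"wx": 0,"wy": 0,"wz": 0,"hand": 0}])

```text
time: 12.88
tool_pos: [0.6135, 0.1325, 0.2152]
tool_rot: [3.141, -0.005, 0.191]
contact_force: [2.0, 0.3, 1.8]
opening: 0.0004
```

```bash
python3 lv.py
```

```text
12.88 level [ 0.0753 -0.0009  0.2152] rot [ 3.141 -0.005  0.191] F [ 2.  -0.   1.8] 0.0004 [0.09 0.54 1.24 0.   1.36 1.47]
```

>>> move_arm(deltas=[{"x": -0.01,"y": 0,"z": 0,"wx": 0,"wy": 0,"wz": 0,"hand": 0},{"x": -0.02,"y": 0,"z": 0,"wx": 0,"wy": 0,"wz": 0,"hand": 0},{"x": -0.03,"y": 0,"z": 0,"wx": 0,"wy": 0,"wz": 0,"hand": 0},{"x": -0.04,"y": 0,"z": 0,"wx": 0,"wy": 0,"wz": 0,"hand": 0},{"x": -0.05,"y": 0,"z": 0,"wx": 0,"wy": 0,"wz": 0,"hand": 0},{"x": -0.06,"y": 0,"z": 0,"wx": 0,"wy": 0,"wz": 0,"hand": 0}])

```text
time: 13.62
tool_pos: [0.5541, 0.1211, 0.2136]
tool_rot: [3.141, -0.002, 0.191]
contact_force: [2.6, 1.0, -1.8]
opening: 0.0005
```

```bash
python3 lv.py
```

```text
13.62 level [ 0.0148 -0.0009  0.2136] rot [ 3.141e+00 -2.000e-03  1.910e-01] F [ 2.7  0.4 -1.8] 0.0005 [0.08 0.43 1.43 0.   1.28 1.46]
```

>>> move_arm(deltas=[{"x": 0,"y": 0,"z": 0.012,"wx": 0,"wy": 0,"wz": 0,"hand": 0},{"x": -0.007,"y": 0,"z": 0.024,"wx": 0,"wy": 0,"wz": 0,"hand": 0},{"x": -0.014,"y": 0,"z": 0.024,"wx": 0,"wy": 0,"wz": 0,"hand": 0},{"x": -0.02,"y": 0,"z": 0.024,"wx": 0,"wy": 0,"wz": 0,"hand": 0},{"x": -0.025,"y": 0,"z": 0.024,"wx": 0,"wy": 0,"wz": 0,"hand": 0},{"x": -0.025,"y": 0,"z": 0.024,"wx": 0,"wy": 0,"wz": 0,"hand": 0}])

```text
time: 14.38
tool_pos: [0.5315, 0.1166, 0.1901]
tool_rot: [3.141, -0.006, 0.191]
contact_force: [7.1, 1.6, -4.3]
opening: 0.0006
```

>>> move_arm(deltas=[{"x": 0.015,"y": 0,"z": 0,"wx": 0,"wy": 0,"wz": 0,"hand": 0},{"x": 0.015,"y": 0,"z": -0.04,"wx": 0,"wy": 0,"wz": 0,"hand": 0},{"x": 0.0,"y": 0,"z": -0.065,"wx": 0,"wy": 0,"wz": 0,"hand": 0},{"x": -0.018,"y": 0,"z": -0.065,"wx": 0,"wy": 0,"wz": 0,"hand": 0},{"x": -0.018,"y": 0,"z": -0.065,"wx": 0,"wy": 0,"wz": 0,"hand": 0}])

```text
time: 15.0
tool_pos: [0.5114, 0.1129, 0.2555]
tool_rot: [3.141, -0.002, 0.191]
contact_force: [-0.6, -0.4, -0.4]
opening: 0.0005
```

```bash
python3 lv.py
python3 - <<'E'
from cell import viewer
from h import *
p=dict(viewer.camera_params("wrist"),fish=1); im=viewer.read_camera("wrist")[...,::-1]; cv2.imwrite("pics/w7.png",im)
R=deckR(.1904);O=np.array([.5394,.1191,.06])
for th in (1.5,1.3,1.1,.9,.7): print(th,[proj(p,R@[.085-.085*np.cos(th),y,.065+.085*np.sin(th)]+O).round(0).tolist()[0] for y in(.136,-.136)])
E
```

```text
15.0 level [-0.0286 -0.0008  0.2555] rot [ 3.141e+00 -2.000e-03  1.910e-01] F [-0.6 -0.2 -0.4] 0.0005 [ 0.07  0.32  1.48 -0.    1.34  1.45]
1.5 [[93.0, 234.0], [557.0, 234.0]]
1.3 [[106.0, 251.0], [545.0, 251.0]]
1.1 [[118.0, 261.0], [532.0, 261.0]]
0.9 [[130.0, 266.0], [520.0, 266.0]]
0.7 [[141.0, 265.0], [509.0, 265.0]]
```

View pics/w7.png

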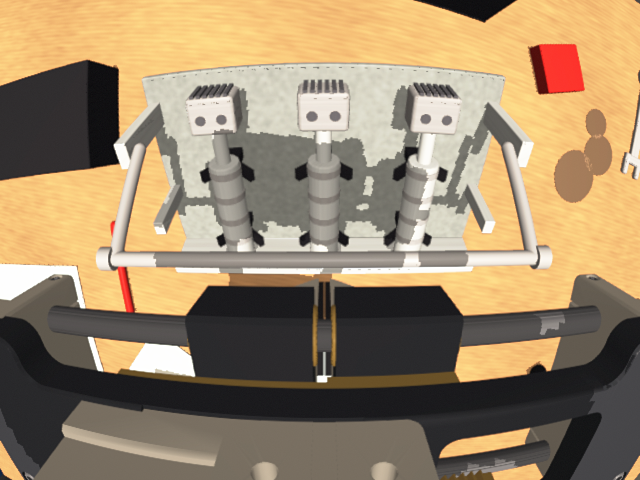

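Bar at about 1.15 rad, ends at (108,258) and (540,258). The tip is now above it, so I push down along its arc.

>>> move_arm(deltas=[{"x": 0,"y": 0,"z": 0.038,"wx": 0,"wy": 0,"wz": 0,"hand": 0},{"x": -0.002,"y": 0,"z": 0.05,"wx": 0,"wy": 0,"wz": 0,"hand": 0},{"x": -0.008,"y": 0,"z": 0.062,"wx": 0,"wy": 0,"wz": 0,"hand": 0},{"x": -0.012,"y": 0,"z": 0.075,"wx": 0,"wy": 0,"wz": 0,"hand": 0},{"x": -0.013,"y": 0,"z": 0.088,"wx": 0,"wy": 0,"wz": 0,"hand": 0},{"x": -0.012,"y": 0,"z": 0.1,"wx": 0,"wy": 0,"wz": 0,"hand": 0},{"x": -0.01,"y": 0,"z": 0.112,"wx": 0,"wy": 0,"wz": 0,"hand": 0}])

```text
time: 15.92
tool_pos: [0.503, 0.1112, 0.1419]
tool_rot: [3.141, -0.002, 0.191]
contact_force: [-1.1, 0.1, 1.6]
opening: 0.0002
```

```bash
python3 lv.py
```

```text
15.93 level [-0.0372 -0.0009  0.1419] rot [ 3.141e+00 -2.000e-03  1.910e-01] F [-1.1  0.3  1.6] 0.0002 [0.07 0.41 1.68 0.   1.05 1.45]
```

>>> move_arm(deltas=[{"x": 0.003,"y": 0,"z": 0.008,"wx": 0,"wy": 0,"wz": 0,"hand": 0},{"x": 0.005,"y": 0,"z": 0.014,"wx": 0,"wy": 0,"wz": 0,"hand": 0},{"x": 0.006,"y": 0,"z": 0.018,"wx": 0,"wy": 0,"wz": 0,"hand": 0},{"x": 0.006,"y": 0,"z": 0.02,"wx": 0,"wy": 0,"wz": 0,"hand": 0}])

```text
time: 16.42
tool_pos: [0.5094, 0.1123, 0.1228]
tool_rot: [3.141, -0.004, 0.191]
contact_force: [1.1, 0.4, 1.9]
opening: 0.0004
```

```bash
python3 lv.py
```

```text
16.43 level [-0.0307 -0.001   0.1228] rot [ 3.141 -0.004  0.191] F [1.2 0.2 1.9] 0.0004 [0.07 0.44 1.68 0.   1.01 1.45]
```

>>> move_arm(deltas=[{"x": 0,"y": 0,"z": 0.0015,"wx": 0,"wy": 0,"wz": 0,"hand": 0},{"x": 0,"y": 0,"z": 0.003,"wx": 0,"wy": 0,"wz": 0,"hand": 0},{"x": 0,"y": 0,"z": 0.003,"wx": 0,"wy": 0,"wz": 0,"hand": 0}])

```text
time: 16.8
tool_pos: [0.5095, 0.1123, 0.1216]
tool_rot: [3.141, -0.005, 0.191]
contact_force: [-1.9, 0.1, 12.0]
opening: -0.0
```

```bash
python3 lv.py
```

```text
16.8 level [-0.0307 -0.001   0.1216] rot [ 3.141 -0.005  0.191] F [-1.8  0.4 12. ] -0.0 [0.07 0.44 1.69 0.   1.01 1.45]
```

>>> move_arm(deltas=[{"x": 0,"y": 0,"z": 0.001,"wx": 0,"wy": 0,"wz": 0,"hand": 0},{"x": 0,"y": 0,"z": 0.002,"wx": 0,"wy": 0,"wz": 0,"hand": 0},{"x": 0,"y": 0,"z": 0.002,"wx": 0,"wy": 0,"wz": 0,"hand": 0}])

```text
time: 17.18
tool_pos: [0.5097, 0.1124, 0.1212]
tool_rot: [3.141, -0.007, 0.191]
contact_force: [-7.1, -0.4, 26.0]
opening: 0.0004
```

```bash
python3 lv.py
```

```text
17.18 level [-0.0305 -0.001   0.1212] rot [ 3.141 -0.007  0.191] F [-7.1  0.9 26. ] 0.0004 [ 0.07  0.44  1.69 -0.    1.    1.45]
```

A stiff stop at z = 0.1213, against 0.122 expected, with the force rising to 26 N. The bar is home. Backing off to check.

>>> move_arm(deltas=[{"x": 0,"y": 0,"z": -0.02,"wx": 0,"wy": 0,"wz": 0,"hand": 0},{"x": 0,"y": 0,"z": -0.06,"wx": 0,"wy": 0,"wz": 0,"hand": 0},{"x": 0,"y": 0,"z": -0.11,"wx": 0,"wy": 0,"wz": 0,"hand": 0},{"x": -0.06,"y": 0,"z": -0.15,"wx": 0,"wy": 0,"wz": 0,"hand": 0},{"x": -0.06,"y": 0,"z": -0.15,"wx": 0,"wy": 0,"wz": 0,"hand": 0},{"x": -0.06,"y": 0,"z": -0.15,"wx": 0,"wy": 0,"wz": 0,"hand": 0}])

```text
time: 17.92
tool_pos: [0.4494, 0.1008, 0.2677]
tool_rot: [3.141, -0.003, 0.191]
contact_force: [-0.3, 0.4, 0.2]
opening: 0.0004
```

```bash
python3 lv.py
python3 - <<'E'
from cell import viewer
from h import *
p=dict(viewer.camera_params("wrist"),fish=1); im=viewer.read_camera("wrist")[...,::-1]; sc=viewer.read_camera("scene")[...,::-1]
R=deckR(.1904);O=np.array([.5394,.1191,.06])
for th in (.2,.1,0): print(th,[proj(q,R@[.085-.085*np.cos(th),y,.065+.085*np.sin(th)]+O).round(1).tolist()[0] for q in (p,viewer.camera_params("scene")) for y in(.136,0,-.136)])
cv2.imwrite("pics/c8.png",cv2.hconcat([im[:400,100:540],cv2.resize(sc[200:325,285:430],(360,310),interpolation=cv2.INTER_CUBIC) if 0 else cv2.copyMakeBorder(cv2.resize(sc[200:325,285:430],(360,310),interpolation=cv2.INTER_CUBIC),0,90,0,0,cv2.BORDER_CONSTANT)]))
E
```

```text
17.93 level [-0.0918 -0.0009  0.2677] rot [ 3.141e+00 -3.000e-03  1.910e-01] F [-0.2  0.5  0.2] 0.0004 [0.05 0.19 1.62 0.   1.33 1.43]
0.2 [[162.1, 170.0], [324.9, 165.0], [487.3, 170.0], [402.2, 223.7], [354.2, 234.3], [304.8, 245.2]]
0.1 [[165.7, 165.8], [324.9, 160.8], [483.7, 165.8], [402.1, 226.3], [354.3, 236.9], [305.1, 247.8]]
0 [[168.9, 161.0], [324.8, 155.9], [480.4, 161.0], [402.3, 229.0], [354.6, 239.6], [305.5, 250.5]]
```

View pics/c8.png

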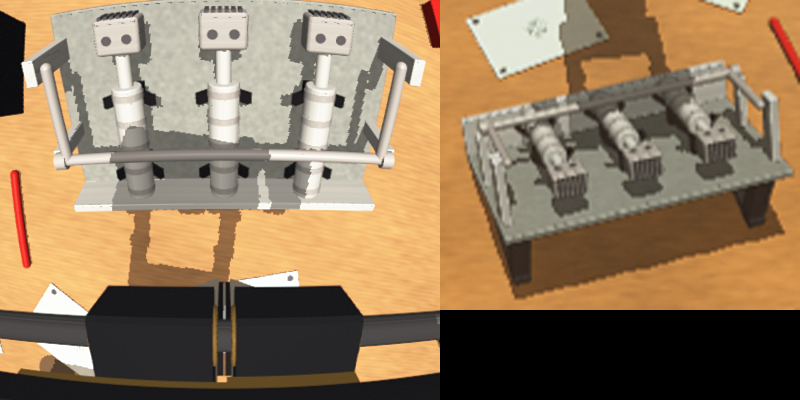

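The bar's middle is at (322,155), against (325,156) predicted for fully down. All three cutters are aligned in their cradles. Handing in.

```bash
python3 -c "
from cell import robot
print(robot.hand_in())"
```

```text
the job is handed in; nothing more can be done
None
```

The cutter is in the middle cradle with its head up the slope, the keeper bar is down on its stop, and I handed the job in at about 18 s.

- **Cutter:** It was set down, not dropped. The wrist picture after release put it within about 1 mm of the cradle point, level with the two parked cutters.
- **Keeper:** I pulled the bar over from behind and pressed it down. It stopped hard at tip height 0.121 m (expected 0.122 m), with the force rising to 26 N. After I backed off, its middle was at pixel (322,155), against (325,156) predicted for angle 0.
- **Bystanders:** I touched none of the other bench items, the black look-alike or the parked cutters, and the pictures showed nothing disturbed. I did not re-measure their positions.

**What did not go to plan:**
- The first move call was refused because every key has to be given; nothing moved.
- Joint 5 came to its lower limit (0.28 rad) at full deck tilt just above the cradle, so that move stopped about 13 mm short. I tipped the tool back by about 4° and let the V-rests level the handle in a softer grip; the force on the tool reached about 8 N.
- My two fits of the stand's position differed by about 2 mm sideways. I used the average, and the V-rests centred the handle.

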